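# Batch change on a bench deburring unit: clear the catch tray and set the click dial

### The arm

A 7-joint arm with a two-finger parallel gripper is mounted at the origin on a cart in front of the work surface, level with it; the furniture and walls round the work are solid. World frame = base frame: x ahead of the robot, y to its left, z up, the work surface at z = 0. Lengths are in m, angles in rad, forces in N, time in s.
With the tool pointing down it reaches from about 0.35 to 0.9 m from the base axis. Payload 8.1 kg.
Tool frame: the origin (TCP) lies at the very end of the fingers, on their centre line; the grasp point (between the pads) lies 19 mm behind it; x points along the fingers, y is the direction in which the jaws open and shut, and the axes are right-handed (so a half turn about x gives the same grasp; the last joint's range is limited). The gripper opens to 92 mm and grips with 3 to 60 N. Pads are 19 mm wide; open, the fingers measure 130 mm over their backs; the gripper's body (75 mm by 190 mm) begins 47 mm behind the grasp point.
Start: joints at [1.113, 0.434, 0.025, 1.573, -0.012, 1.134, -0.075], TCP at [0.217, -0.586, 0.227] pointing down, gripper open.
Joint ranges: [-2.62, 2.62], [-0.44, 2.09], [-1.27, 1.32], [0.08, 2.57], [-1.32, 4.46], [0.12, 2], [-2.74, 2.74]. Speed limits (rad/s): [2.22, 2.22, 3.01, 3.01, 3.14, 3.14, 3.14].

### API

Orientations are given as a rotation vector (axis times angle).
In Python, from cell import * gives the robot as it stands.
- The arm moves only by the shell command python3 -m handwheel 'ROWS' [FORCE]. ROWS is JSON, a list of rows, each a list of 7 numbers: the opening, from 0 (shut) to 1 (fully open), then the shift along the tool's x, y, z in m, then the turn, a rotation vector about the tool's x, y, z in rad. A call has 1 to 10 rows; each row shifts and turns the commanded pose from where the row before left it, along the tool's axes as they then stand; what a row does not reach is not made up. A row lasts 1/10 s, in which the tool goes at most 50 mm and 8.59 degrees, less where a joint would pass 70% of its speed; a pose out of reach is approached as far as the arm can. A call is refused whole if a number of a shift passes 0.05 or a number of a turn 0.15, either way. A call with a gripper value outside its range is refused whole. The fingers move at their own pace and stop on an object; FORCE is the grip in N (left out, the last holds). Time passes only in rows, so rows that do not move let the fingers close. It gives the time, the measured TCP pose, the force and the opening at its end, in the units of the state.
- observe(): the state, without advancing time (a new reading comes with each control period).
- get_image(name): name is "side" or "top"; returns (picture, depth): 400x640x3 uint8, blue, green, red; 400x640 float32, m along the optical axis (not along the pixel's ray), 0 where there is no reading.
- get_calibration(name): a dict with "camera_matrix" (3x3 intrinsics, pixels), "pose" (4x4, takes a point from camera to world coordinates). Camera axes: x right, y down, z forward; pixel columns grow to the right and rows downward; lengths in m; the calibration is good to about 2 mm. A picture is of the moment at which its call begins. get_calibration takes no time and is no camera call.
- sign_off(): hands the job in, once; it reports no verdict.
The state is a dict: "clock": time; "joints": joint angles; "dq": joint speeds; "joint_efforts": joint torques, N m; "position": TCP position; "ee_rot": TCP orientation; "force": force on the tool from outside, world axes, zero at the start; "ft_torque": the same for the moment, N m; "width": opening from 0.0 (shut) to 1.0 (fully open).
Only numpy, scipy, OpenCV 4.12 (cv2) and the standard library are available. Lean on these libraries where they do the work, as an engineer would, in place of code of your own. Each camera call takes 0.05 s, during which the arm holds its last target. There are 200 camera calls.

### The job

The batch is finished: move the two brackets from the deburring unit's catch tray into the blue tote and lay them flat on its floor, open side down like the one already there, none on top of another. Set the unit's dial for the next batch: turn it anticlockwise all the way back to its first mark (the long red one), then clockwise six clicks and leave it there. Do not disturb the tools lying around.

Things in the scene. Friction and masses are not known exactly. Their poses are not given: they have to be found in the camera images.
- dial (a joint): angle of the click dial in rad: 0 at its first mark (long, red), growing clockwise seen from above; a click every 0.349 rad (20 degrees), clicks 0 to 9, so click 6 is 2.094; starts on a click from 2 to 6. End stops 0.06 rad beyond clicks 0 and 9. A sprung ball pulls the dial into the nearest click when let go; about 0.12 N m carries it over a click
- dial_grip (a point): point on the dial's upright axis at the height to grip. Black pointer knob: a skirt of 36 radius, 10 thick, on it an upright bar 62 long x 15 wide, from 16 below this point to 13 above it, with a white line to its pointer end. x runs along the bar to the pointer end and turns with the dial; z up
- deburrer: fixed grey bench deburring unit; origin on the worktop, mid footprint. Housing x 50 to 175, y -120 to 65, flat top at z 85; infeed table on its +y side. Dial axis at x 112, y -25. Round the skirt on the top ten marks, one per click, the first (red, towards -y) and the sixth longer. The dial's eccentric shifts the aluminium infeed guide. Catch tray in front
- tray_floor (a point): centre of the catch tray's floor, 3 above the worktop. Dark steel tray, part of the unit, 180 (x) x 240 (y) outside, rim 23 above the floor on three sides; on the +x side a low chute leads up to the housing, which begins 135 from this point. Axes as the unit's: x towards the housing
- bracket_a_mid (a point): folded grey sheet-metal U bracket, 110 long x 42 wide x 34 high, 2.5 sheet, about 0.2 kg, open side down; this point is its centre, 17 above its underside; x along its length, y across its width, z up. It lies on the floor of the catch tray, under the other one
- bracket_b_mid (a point): folded grey sheet-metal U bracket, 110 long x 42 wide x 34 high, 2.5 sheet, about 0.2 kg, open side down; this point is its centre, 17 above its underside; x along its length, y across its width, z up. It lies across the top of the other bracket in the tray
- bracket_c_mid (a point): folded grey sheet-metal U bracket, 110 long x 42 wide x 34 high, 2.5 sheet, about 0.2 kg, open side down; this point is its centre, 17 above its underside; x along its length, y across its width, z up. It is already in the tote, along the tote's x, towards its -y end, and may stay there
- tote_floor (a point): centre of the tote's inner floor, 4 above the worktop; fixed blue open box, 185 (x) x 300 (y) inside, rim 61 above this point, walls 4 with a lip standing 10 outside; x and y along its sides, z up. The tote stands to the left or to the right of the unit
- bracket_a: the lower bracket in the tray as a body; origin under its middle
- bracket_b: the upper bracket in the tray as a body; origin under its middle
- bracket_c: the bracket already in the tote as a body; origin under its middle
- driver_red: screwdriver with a red and yellow grip, 29x186x28, lying beside the work; origin under its middle
- wood_offcut: brown hardwood packing block, 53x215x45, lying beside the work; origin under its middle
- square: small steel machinist square, 91x70x14, lying to the left; origin under its middle
- marker_teal: teal, white and black marker, 18x134x18, lying to the right; origin under its middle

How it is judged:
On the way, in this order (a step that is already met when the one before it is completed fails the run):
1. the dial is turned back to its first mark (value of joint dial below 0.12 rad), for 0.1 s.
2. then the dial stands on click 6 (value of joint dial between 1.97442 and 2.21442 rad), for 0.2 s.
At the end, for the whole second after the job is handed in: The dial rests on click 6 (within 0.12 rad), reached after it had been back at its first mark, and all three brackets lie at rest inside the tote, flat on its floor with the open side down (tilt under 0.12 rad, centre 10 to 24 mm above the floor), none on top of another (all of step 2 and x of bracket_a_mid in the frame of tote_floor between -0.075 and 0.075 m and y of bracket_a_mid in the frame of tote_floor between -0.135 and 0.135 m and z of bracket_a_mid in the frame of tote_floor between 0.01 and 0.024 m and angle between each of bracket_a_mid, bracket_b_mid, bracket_c_mid's own z axis and vertical below 0.12 rad and x of bracket_b_mid in the frame of tote_floor between -0.075 and 0.075 m and y of bracket_b_mid in the frame of tote_floor between -0.135 and 0.135 m and z of bracket_b_mid in the frame of tote_floor between 0.01 and 0.024 m and x of bracket_c_mid in the frame of tote_floor between -0.075 and 0.075 m and y of bracket_c_mid in the frame of tote_floor between -0.135 and 0.135 m and z of bracket_c_mid in the frame of tote_floor between 0.01 and 0.024 m and linear speed of each of bracket_a, bracket_b, bracket_c below 0.02 m/s); the robot touches nothing.
It fails at once if the driver red is moved more than 30 mm (distance of driver_red from where it was at the start of the episode above 0.03 m).
It fails at once if the wood offcut is moved more than 30 mm (distance of wood_offcut from where it was at the start of the episode above 0.03 m).
It fails at once if the square is moved more than 30 mm (distance of square from where it was at the start of the episode above 0.03 m).
It fails at once if the marker teal is moved more than 30 mm (distance of marker_teal from where it was at the start of the episode above 0.03 m).
It also fails if it takes over 72 s, if anything falls off the work surface, if the arm or the gripper's body presses on something with over 40 N, if the wrist force passes 120 N, or if a joint passes its speed limit or range.

## Working session

There is one attempt and no reset: what is moved stays moved. The work goes in short steps, Python scripts to look and compute and a shell command to move; the robot and the scene stay as the last step left them, time stands still between calls to the robot, and variables do not carry over. Pictures are saved under pics/ and viewed, about 8 in all and at most 12, crops included, and the job is handed in when it is done.

```bash
ls; mkdir -p pics; cat > h.py <<'E'
from cell import *
import numpy as np, cv2
from scipy.spatial.transform import Rotation as R
def cloud(n):
    im,d=get_image(n); c=get_calibration(n); K=np.array(c["camera_matrix"]); T=np.array(c["pose"])
    v,u=np.mgrid[:d.shape[0],:d.shape[1]]
    P=np.stack([(u-K[0,2])/K[0,0]*d,(v-K[1,2])/K[1,1]*d,d],-1)@T[:3,:3].T+T[:3,3]
    P[d==0]=np.nan
    return im,P
E
python3 - <<'E'
from h import *
for n in("top","side"):
    im,P=cloud(n); cv2.imwrite(f"pics/{n}0.png",im); np.save(f"pics/{n}0.npy",P)
    print(n,np.array(get_calibration(n)["pose"]).round(3).tolist())
o=observe();print(o); print(R.from_rotvec(o["ee_rot"]).as_matrix().round(3))
E
```

```text
pics
top [[0.014, -0.984, 0.177, 0.26], [-1.0, -0.015, -0.008, 0.059], [0.01, -0.177, -0.984, 1.338], [0.0, 0.0, 0.0, 1.0]]
side [[0.907, -0.194, 0.375, -0.068], [-0.421, -0.469, 0.776, -1.092], [0.026, -0.861, -0.507, 0.841], [0.0, 0.0, 0.0, 1.0]]
{'clock': 0.1, 'joints': array([ 1.11339456,  0.43515623,  0.0249471 ,  1.5739972 , -0.01162772,
        1.13402035, -0.07512332]), 'dq': array([ 7.99846019e-04, -2.33442367e-03,  2.54373643e-04, -3.82547152e-03,
        5.95908402e-04,  5.89122072e-04, -1.75530166e-05]), 'joint_efforts': array([ 3.64893189e-03, -6.69127035e+01,  9.88178663e-01, -3.15147364e+01,
       -6.04937598e-02,  3.73177626e-02,  4.56499606e-05]), 'position': array([ 0.21693947, -0.58564629,  0.22602477]), 'ee_rot': array([ 2.02853501,  0.36510366, -2.02924784]), 'force': array([-0.44000215,  0.32236445, -1.31244291]), 'ft_torque': array([-0.01029253,  0.05381946, -0.01351467]), 'width': 0.9984449712992314}
[[-0.001  0.347 -0.938]
 [ 0.001 -0.938 -0.347]
 [-1.    -0.001  0.   ]]
```

View pics/top0.png

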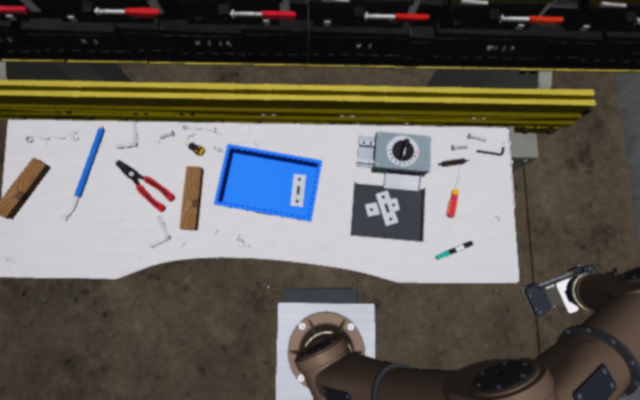

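View pics/side0.png

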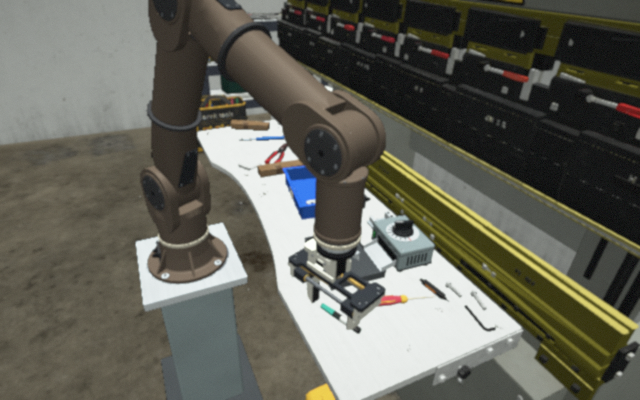

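The top view shows the tote around px (270,183) with bracket C at (298,190). The dial is at (403,151), the tray at (388,212) and the crossed brackets near (382,208). Next I measure them by height.

```bash
python3 - <<'E'
from h import *
P=np.load("pics/top0.npy"); im=cv2.imread("pics/top0.png")
def show(name,mask):
    m=mask.astype(np.uint8); n,l,s,c=cv2.connectedComponentsWithStats(m)
    for i in range(1,n):
        if s[i,4]<25: continue
        Q=P[l==i]; r=cv2.minAreaRect((Q[:,:2]*1000).astype(np.float32))
        print(name,s[i].tolist(),"mean",Q.mean(0).round(4),"zr",np.percentile(Q[:,2],[5,50,95]).round(4),"rect",np.round(r[0],1),np.round(r[1],1),round(r[2],1))
z=P[...,2]; roi=np.zeros(z.shape,bool)
r2=roi.copy(); r2[188:236,356:422]=1
with np.errstate(invalid='ignore'):
    show("B top",r2&(z>.058)&(z<.085)); show("A top",r2&(z>.028)&(z<.048))
    r3=roi.copy(); r3[150:220,218:322]=1
    show("C top",r3&(z>.028)&(z<.05)&(im[...,0].astype(int)-im[...,2]<50))
    r4=roi.copy(); r4[140:224,210:326]=1
    show("tote rim",r4&(z>.054)&(z<.08))
    r5=roi.copy(); r5[125:180,352:440]=1
    show("housing",r5&(z>.078)&(z<.093)); show("bar",r5&(z>.112)); show("dialall",r5&(z>.094))
    show("table",roi|((z>-.01)&(z<.01)))
c=cv2.resize(im[120:250,340:480],None,fx=5,fy=5,interpolation=cv2.INTER_CUBIC); cv2.imwrite("pics/crop0.png",c[:600])
E
```

```text
B top [375, 191, 23, 35, 450] mean [ 0.4604 -0.1923  0.0719] zr [0.066  0.0723 0.0768] rect [ 460.8 -193. ] [109.9  42.6] 17.8
A top [391, 198, 9, 13, 73] mean [ 0.479  -0.2292  0.0382] zr [0.0342 0.0379 0.0435] rect [ 478.6 -228.5] [42.1 20.9] 12.1
A top [365, 202, 16, 15, 158] mean [ 0.4604 -0.1521  0.0387] zr [0.0338 0.0386 0.0436] rect [ 460.6 -152.2] [43.7 42.3] 12.9
C top [291, 175, 14, 31, 348] mean [0.522  0.0985 0.0389] zr [0.0343 0.0388 0.0436] rect [522.8  98.5] [ 38.6 105.8] 85.6
tote rim [214, 144, 108, 78, 1286] mean [0.5459 0.2006 0.0653] zr [0.0593 0.0656 0.0699] rect [544.  197.7] [327.1 212.7] 80.6
housing [374, 132, 57, 40, 1616] mean [ 0.6483 -0.2478  0.0862] zr [0.0815 0.0864 0.0908] rect [ 651.8 -248.9] [186.6 126.5] 85.7
bar [400, 138, 10, 20, 102] mean [ 0.6491 -0.245   0.1262] zr [0.1183 0.1273 0.1319] rect [ 650.6 -246.1] [15.6 63.1] 75.8
dialall [392, 138, 22, 24, 348] mean [ 0.6487 -0.2446  0.1068] zr [0.0951 0.0998 0.1298] rect [ 649.1 -245.9] [69.2 67.4] 67.4
table [0, 62, 10, 18, 140] mean [9.5860e-01 1.1818e+00 1.0000e-04] zr [-0.0085 -0.0005  0.0086] rect [ 960.8 1182.3] [27.3 66.9] 85.8
table [534, 71, 18, 18, 244] mean [ 0.9577 -0.7963  0.0023] zr [-0.0085  0.0037  0.0093] rect [ 960.3 -793. ] [68.  60.7] 89.0
table [0, 119, 520, 164, 60328] mean [0.4865 0.2482 0.0012] zr [-0.0035  0.0012  0.0061] rect [498.  239.9] [ 554.9 1804.8] 0.0
table [222, 153, 95, 64, 3752] mean [0.5497 0.208  0.0049] zr [0.0004 0.0051 0.0088] rect [548.5 198.2] [300.2 178.6] 80.6
table [275, 303, 100, 97, 3442] mean [0.0379 0.0339 0.0015] zr [-0.0029  0.0015  0.006 ] rect [ 1.4 -0.7] [319.2 299. ] 90.0
```

View pics/crop0.png

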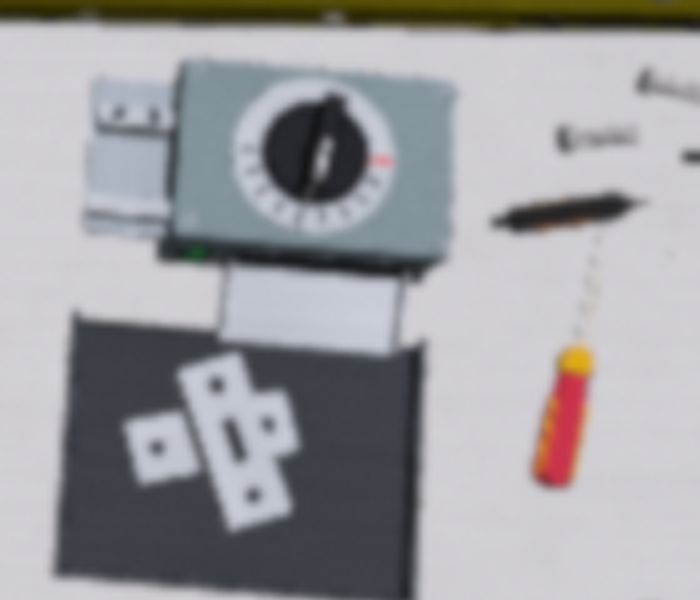

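Readings, checked against the given sizes:

| Item | Position (mm) | Orientation | Check |
|---|---|---|---|
| Dial | (650, -246) | pointer at about 166° in world | unit yaw about -4.3°, so click 5 |
| Bracket B | (461, -193) | 17.8° | 110x42 ✓ |
| Bracket A | (468, -185) | 103° | length 110 ✓ |
| Tote | (544, 198) | yaw -9.4° | rim 327x213 ✓ |

I do the dial first. The helper below works out tool-frame shifts.

```bash
cat > plan.py <<'E'
# plan.py x y z phi_deg : shift to do first (tool axes as they stand), then turn
import sys
from h import *
x,y,z,phi=map(float,sys.argv[1:5]); o=observe(); M=R.from_rotvec(o["ee_rot"]).as_matrix()
f=np.deg2rad(phi); G=np.array([[0,np.cos(f),np.sin(f)],[0,np.sin(f),-np.cos(f)],[-1,0,0]])
print("t",round(o["clock"],2),"pos",o["position"].round(4),"phi",round(np.degrees(np.arctan2(M[1,1],M[0,1])),2),"F",o["force"].round(1),"w",round(o["width"],3),"q",o["joints"].round(2))
print("shift",(M.T@(np.array([x,y,z])-o["position"])).round(4),"shift-if-turned",(G.T@(np.array([x,y,z])-o["position"])).round(4),"turn",R.from_matrix(M.T@G).as_rotvec().round(4))
E
python3 - <<'E'
from h import *
P=np.load("pics/top0.npy").reshape(-1,3); s=P[(P[:,1]>-.4)&(P[:,1]<-.1)&(P[:,0]>.72)&(P[:,0]<1.0)]
for a in np.arange(.72,1,.02):
    q=s[(s[:,0]>=a)&(s[:,0]<a+.02)]; print(round(a,2),len(q),np.percentile(q[:,2],[5,50,95]).round(3) if len(q) else "")
E
python3 -m handwheel '[[1,0.002,-0.012,-0.0374,0,0,0],[1,0.002,-0.012,-0.0374,0,0,0],[1,0.002,-0.012,-0.0374,0,0,0],[1,0.002,-0.012,-0.0374,0,0,0],[1,0.002,-0.012,-0.0374,0,0,0],[1,0.002,-0.012,-0.0374,0,0,0],[1,0.002,-0.012,-0.0374,0,0,0],[1,0.002,-0.012,-0.0374,0,0,0]]' 20
python3 plan.py 0.65 -0.246 0.20 -104.3
```

```text
0.72 113 [-0.003  0.001  0.006]
0.74 441 [-0.003  0.002  0.063]
0.76 2428 [0.    0.109 0.624]
0.78 8358 [0.133 0.517 0.635]
0.8 1697 [0.156 0.528 0.603]
0.82 576 [0.167 0.175 0.181]
0.84 0 
0.86 0 
0.88 0 
0.9 0 
0.92 0 
0.94 0 
0.96 0 
0.98 0 
1.0 0 
clock: 0.9
position: [0.4652, -0.3909, 0.2103]
ee_rot: [2.028, 0.364, -2.029]
force: [-0.3, -0.3, -0.2]
width: 1.001
t 0.9 pos [ 0.4652 -0.3909  0.2103] phi -69.68 F [-0.3 -0.3 -0.2] w 1.001 q [ 0.65  0.42 -0.06  1.63  0.03  1.09 -0.63]
shift [ 0.0103 -0.0717 -0.2236] shift-if-turned [ 0.0103 -0.1861 -0.1433] turn [6.042e-01 6.000e-04 3.000e-04]
```

```bash
python3 - <<'E'
from h import *
for n in("top","side"):
    P=np.load(f"pics/{n}0.npy").reshape(-1,3); s=P[(P[:,1]>-.36)&(P[:,1]<-.14)&(P[:,0]>.73)&(P[:,0]<1.0)]
    for a in np.arange(.02,.62,.04):
        q=s[(s[:,2]>=a)&(s[:,2]<a+.04)]; print(n,round(a,2),len(q),np.percentile(q[:,0],[1,5,50]).round(4) if len(q) else "")
E
python3 -m handwheel '[[1,0.0017,-0.012,-0.0372,0,0,0],[1,0.0017,-0.012,-0.0372,0,0,0],[1,0.0017,-0.012,-0.0372,0,0,0],[1,0.0017,-0.012,-0.0372,0,0,0],[1,0.0017,-0.012,-0.0372,0.1,0,0],[1,0.0017,-0.012,-0.0372,0.1,0,0],[1,0,0,0,0.134,0,0],[1,0,0,0,0.134,0,0],[1,0,0,0,0.136,0,0],[1,0,0,0,0,0,0]]'
python3 plan.py 0.65 -0.246 0.104 -104.3
```

```text
top 0.02 138 [0.7572 0.7596 0.7627]
top 0.06 467 [0.7587 0.76   0.7675]
top 0.1 626 [0.769  0.7702 0.7843]
top 0.14 1324 [0.7852 0.7862 0.8129]
top 0.18 26 [0.7843 0.7866 0.8215]
top 0.22 0 
top 0.26 0 
top 0.3 5 [0.8101 0.8101 0.8105]
top 0.34 253 [0.7972 0.7988 0.8016]
top 0.38 457 [0.7821 0.7829 0.7914]
top 0.42 517 [0.7783 0.7791 0.7821]
top 0.46 892 [0.7785 0.7795 0.7819]
top 0.5 1298 [0.7792 0.7801 0.7835]
top 0.54 1071 [0.7794 0.7827 0.7874]
top 0.58 1264 [0.7619 0.7662 0.7871]
side 0.02 294 [0.7571 0.7593 0.7632]
side 0.06 587 [0.7581 0.7597 0.7683]
side 0.1 681 [0.7683 0.7696 0.7855]
side 0.14 970 [0.7835 0.7847 0.7901]
side 0.18 1 [0.7817 0.7817 0.7817]
side 0.22 0 
side 0.26 0 
side 0.3 75 [0.8065 0.8081 0.8106]
side 0.34 553 [0.7942 0.7966 0.8017]
side 0.38 649 [0.7808 0.7831 0.7915]
side 0.42 692 [0.7775 0.7786 0.7835]
side 0.46 782 [0.7771 0.7786 0.7817]
side 0.5 877 [0.7781 0.7794 0.7829]
side 0.54 838 [0.7798 0.782  0.7881]
side 0.58 849 [0.7605 0.7638 0.7861]
clock: 1.9
position: [0.6507, -0.25, 0.1999]
ee_rot: [-2.087, 0.264, 2.089]
force: [-0.6, 0.2, -0.7]
width: 0.999
t 1.9 pos [ 0.6507 -0.25    0.1999] phi -104.39 F [-0.6  0.2 -0.7] w 0.999 q [ 0.25  0.57  0.06  1.41 -0.04  1.16 -1.5 ]
shift [ 0.0959 -0.0038  0.0016] shift-if-turned [ 0.0959 -0.0037  0.0017] turn [-0.0016  0.0011 -0.0004]
```

Rail clearance is fine: 0.784 m at body height against a reach of 0.752 m. Descend and grip the bar.

```bash
python3 -m handwheel '[[1,0.03,-0.0038,0.0016,0,0,0],[1,0.03,0,0,0,0,0],[1,0.025,0,0,0,0,0],[1,0.011,0,0,0,0,0],[0.3,0,0,0,0,0,0],[0.1,0,0,0,0,0,0],[0,0,0,0,0,0,0],[0,0,0,0,0,0,0],[0,0,0,0,0,0,0],[0,0,0,0,0,0,0]]' 25
python3 plan.py 0.65 -0.246 0.104 -4.3
```

```text
clock: 2.9
position: [0.6505, -0.2463, 0.105]
ee_rot: [-2.09, 0.262, 2.088]
force: [-0.5, -0.1, -1.3]
width: 0.529
t 2.9 pos [ 0.6505 -0.2463  0.105 ] phi -104.27 F [-0.5 -0.1 -1.3] w 0.529 q [ 0.25  0.65  0.05  1.52 -0.04  0.97 -1.51]
shift [ 0.001  -0.0001  0.0005] shift-if-turned [ 0.001  -0.0005 -0.0002] turn [-1.7449e+00 -5.0000e-04 -6.0000e-04]
```

```bash
python3 -m handwheel '[[0,0,0,0,0,0,0],[0,0,0,0,0,0,0],[0,0,0,0,0,0,0],[0,0,0,0,0,0,0],[0,0,0,0,0,0,0],[0,0,0,0,0,0,0]]' 25
python3 plan.py 0.65 -0.246 0.104 -4.3
```

```text
clock: 3.5
position: [0.6503, -0.246, 0.1045]
ee_rot: [-2.089, 0.261, 2.089]
force: [0.3, 0.7, -0.4]
width: 0.162
t 3.5 pos [ 0.6503 -0.246   0.1045] phi -104.27 F [ 0.3  0.7 -0.4] w 0.162 q [ 0.25  0.65  0.05  1.52 -0.04  0.97 -1.51]
shift [0.0005 0.0001 0.0003] shift-if-turned [ 0.0005 -0.0003  0.0001] turn [-1.7448e+00 -2.0000e-04  2.0000e-04]
```

The grip is on the bar: 0.162 is 14.9 mm against its 15 mm width. Turn anticlockwise in steps.

```bash
python3 -m handwheel '[[0,0,0,0,-0.1,0,0],[0,0,0,0,-0.1,0,0],[0,0,0,0,-0.1,0,0],[0,0,0,0,-0.1,0,0],[0,0,0,0,-0.1,0,0],[0,0,0,0,-0.1,0,0],[0,0,0,0,-0.1,0,0],[0,0,0,0,-0.1,0,0],[0,0,0,0,-0.1,0,0],[0,0,0,0,0,0,0]]' 30
python3 plan.py 0.65 -0.246 0.104 -4.3
```

```text
clock: 4.5
position: [0.6506, -0.2468, 0.1045]
ee_rot: [1.847, 0.623, -1.846]
force: [1.2, -1.2, -1.0]
width: 0.161
t 4.5 pos [ 0.6506 -0.2468  0.1045] phi -52.64 F [ 1.2 -1.2 -1. ] w 0.161 q [ 0.4   0.66 -0.18  1.5   0.13  0.99 -0.74]
shift [ 0.0005 -0.001  -0.0001] shift-if-turned [ 0.0005 -0.0006 -0.0008] turn [-0.8437 -0.     -0.001 ]
```

```bash
python3 -m handwheel '[[0,0,0,0,-0.1,0,0],[0,0,0,0,-0.1,0,0],[0,0,0,0,-0.1,0,0],[0,0,0,0,-0.1,0,0],[0,0,0,0,-0.1,0,0],[0,0,0,0,-0.1,0,0],[0,0,0,0,-0.1,0,0],[0,0,0,0,-0.1,0,0],[0,0,0,0,-0.065,0,0],[0,0,0,0,0,0,0]]' 30
python3 -m handwheel '[[0,0,0,0,0,0,0],[0,0,0,0,0,0,0]]'
python3 plan.py 0.65 -0.246 0.104 -4.3
python3 - <<'E'
from h import *
print(observe()["ft_torque"].round(3))
im,P=cloud("top"); cv2.imwrite("pics/c1.png",cv2.resize(im[120:200,350:450],None,fx=6,fy=6,interpolation=cv2.INTER_CUBIC))
E
```

```text
clock: 5.5
position: [0.6514, -0.2473, 0.1045]
ee_rot: [1.252, 1.179, -1.25]
force: [5.6, -2.7, -4.9]
width: 0.156
clock: 5.7
position: [0.6514, -0.2472, 0.1045]
ee_rot: [1.253, 1.178, -1.251]
force: [5.7, -2.1, -3.5]
width: 0.16
t 5.7 pos [ 0.6514 -0.2472  0.1045] phi -3.39 F [ 5.7 -2.1 -3.5] w 0.16 q [ 0.53  0.69 -0.4   1.49  0.3   1.02 -0.  ]
shift [ 0.0005 -0.0015 -0.0011] shift-if-turned [ 0.0005 -0.0015 -0.0011] turn [ 0.0159  0.0009 -0.0023]
[-0.529 -1.283 -0.086]
```

View pics/c1.png

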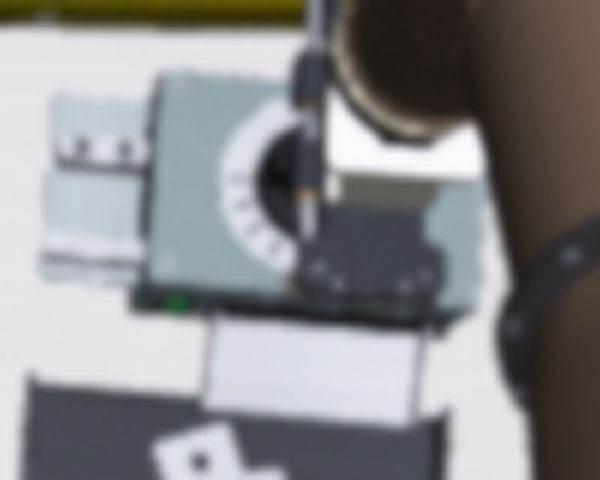

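The view at px (310,180) of the crop shows the gripper hiding the pointer. The tool turned the full 100.9° with a steady 15 mm grip, so the dial stands at its first mark. Now clockwise by 2.11 rad.

```bash
python3 -m handwheel '[[0,0,-0.001,-0.001,0.1,0,0],[0,0,0,0,0.1,0,0],[0,0,0,0,0.1,0,0],[0,0,0,0,0.1,0,0],[0,0,0,0,0.1,0,0],[0,0,0,0,0.1,0,0],[0,0,0,0,0.1,0,0],[0,0,0,0,0.1,0,0],[0,0,0,0,0.1,0,0],[0,0,0,0,0.1,0,0]]' 30
python3 -m handwheel '[[0,0,0,0,0.1,0,0],[0,0,0,0,0.1,0,0],[0,0,0,0,0.1,0,0],[0,0,0,0,0.1,0,0],[0,0,0,0,0.1,0,0],[0,0,0,0,0.1,0,0],[0,0,0,0,0.1,0,0],[0,0,0,0,0.1,0,0],[0,0,0,0,0.1,0,0],[0,0,0,0,0.1,0,0]]' 30
python3 -m handwheel '[[0,0,0,0,0.1,0,0],[0,0,0,0,0.01,0,0],[0,0,0,0,0,0,0],[0,0,0,0,0,0,0],[0,0,0,0,0,0,0]]'
python3 plan.py 0.65 -0.246 0.104 -124.3
```

```text
clock: 6.75
position: [0.6504, -0.2467, 0.1045]
ee_rot: [1.938, 0.5, -1.934]
force: [5.2, -4.7, -5.5]
width: 0.162
clock: 7.75
position: [0.6504, -0.2456, 0.1046]
ee_rot: [-1.949, 0.489, 1.944]
force: [4.5, -1.4, -5.1]
width: 0.164
clock: 8.25
position: [0.6504, -0.2455, 0.1045]
ee_rot: [-1.883, 0.58, 1.879]
force: [5.2, -1.6, -4.2]
width: 0.165
t 8.25 pos [ 0.6504 -0.2455  0.1045] phi -124.24 F [ 5.2 -1.6 -4.2] w 0.165 q [ 0.2   0.65  0.14  1.52 -0.1   0.97 -1.8 ]
shift [0.0005 0.0006 0.0001] shift-if-turned [0.0005 0.0006 0.0001] turn [ 0.0011 -0.0022  0.0004]
```

Release, rise, then look at the dial from the side of B. I turn towards B's grasp angle on the way.

```bash
python3 -m handwheel '[[0.7,0,0,0,0,0,0],[0.7,0,0,0,0,0,0],[0.7,0,0,0,0,0,0],[0.7,0,0,0,0,0,0],[0.7,0,0,0,0,0,0],[0.7,0,0,0,0,0,0],[0.7,0,0,0,0,0,0],[0.7,-0.02,0,0,0,0,0],[0.7,-0.04,0,0,0,0,0],[0.7,-0.04,0,0,0,0,0]]'
python3 plan.py 0.461 -0.193 0.16 -72.2
```

```text
clock: 9.25
position: [0.6487, -0.245, 0.205]
ee_rot: [-1.881, 0.577, 1.885]
force: [1.1, -0.1, -0.2]
width: 0.698
t 9.25 pos [ 0.6487 -0.245   0.205 ] phi -124.06 F [ 1.1 -0.1 -0.2] w 0.698 q [ 0.19  0.57  0.16  1.42 -0.09  1.17 -1.81]
shift [0.0454 0.062  0.1846] shift-if-turned [ 0.045  -0.1069  0.1629] turn [-9.051e-01  2.000e-03  2.000e-04]
```

```bash
python3 -m handwheel '[[0.7,0.005,0.0124,0.0369,0,0,0],[0.7,0.005,0.0124,0.0369,0,0,0],[0.7,0.005,0.0124,0.0369,0,0,0],[0.7,0.005,0.0124,0.0369,0,0,0],[0.7,0.005,0.0124,0.0369,0,0,0],[0.7,0,0,0,-0.13,0,0],[0.7,0,0,0,-0.13,0,0],[0.7,0,0,0,-0.13,0,0],[0.7,0,0,0,-0.13,0,0],[0.7,0,0,0,-0.13,0,0]]'
python3 -m handwheel '[[0.7,0,0,0,-0.13,0,0],[0.7,0,0,0,-0.125,0,0],[0.7,0,0,0,0,0,0]]'
python3 plan.py 0.461 -0.193 0.046 -72.2
python3 - <<'E'
from h import *
im,P=cloud("top"); im2,_=cloud("side")
a=cv2.resize(im[110:230,340:460],None,fx=5,fy=5,interpolation=cv2.INTER_CUBIC)[:400]
cv2.imwrite("pics/c2.png",a); cv2.imwrite("pics/s2.png",cv2.resize(im2[190:290,330:450],None,fx=5,fy=5,interpolation=cv2.INTER_CUBIC))
cv2.imwrite("pics/cs2.png",np.vstack([cv2.resize(a,(600,400))[:300],cv2.imread("pics/s2.png")[:300]]))
E
```

```text
clock: 10.25
position: [0.4618, -0.1933, 0.1797]
ee_rot: [2.191, 0.067, -2.19]
force: [0.5, -0.1, 0.6]
width: 0.702
clock: 10.55
position: [0.4617, -0.1934, 0.1797]
ee_rot: [2.053, 0.323, -2.053]
force: [-0.1, -0.0, 0.2]
width: 0.7
t 10.55 pos [ 0.4617 -0.1934  0.1797] phi -72.1 F [-0.1 -0.   0.2] w 0.7 q [ 0.32  0.28 -0.03  1.93  0.01  0.93 -0.98]
shift [ 0.1337 -0.0006  0.0006] shift-if-turned [ 0.1337 -0.0006  0.0006] turn [ 0.0017 -0.0002 -0.0001]
```

View pics/cs2.png

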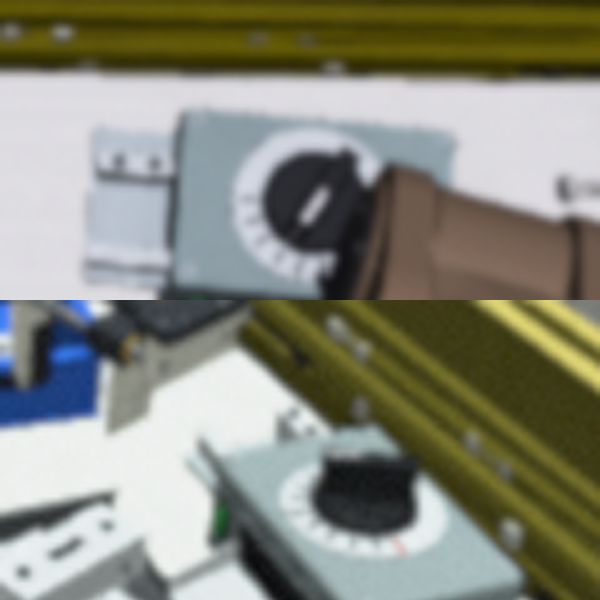

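The top crop shows the pointer line running down-left from (340,160) to (300,220), consistent with click 6. I'll measure it once the view is clear. Now pick B.

```bash
python3 -m handwheel '[[0.7,0.04,0,0,0,0,0],[0.7,0.04,0,0,0,0,0],[0.7,0.035,0,0,0,0,0],[0.7,0.018,0,0,0,0,0],[0.4,0,0,0,0,0,0],[0.2,0,0,0,0,0,0],[0.2,0,0,0,0,0,0],[0.2,0,0,0,0,0,0],[0.2,0,0,0,0,0,0],[0.2,0,0,0,0,0,0]]' 15
python3 plan.py 0.461 -0.193 0.046 -72.2
```

```text
clock: 11.65
position: [0.4627, -0.1935, 0.0478]
ee_rot: [2.056, 0.32, -2.051]
force: [-0.4, 0.8, 7.6]
width: 0.455
t 11.65 pos [ 0.4627 -0.1935  0.0478] phi -72.22 F [-0.4  0.8  7.6] w 0.455 q [ 0.32  0.47 -0.03  2.06  0.03  0.61 -1.  ]
shift [ 0.0018 -0.001   0.0015] shift-if-turned [ 0.0018 -0.001   0.0014] turn [-0.0004 -0.002  -0.0013]
```

B is gripped at 0.455, which is 41.9 mm ✓. Lift.

```bash
python3 -m handwheel '[[0.2,0,0,0,0,0,0],[0.2,-0.02,0,0,0,0,0],[0.2,-0.04,0,0,0,0,0],[0.2,-0.04,0,0,0,0,0],[0.2,-0.035,0,0,0,0,0],[0.2,0,0,0,0,0,0]]' 30
python3 plan.py 0.561 0.287 0.18 -99.4
```

```text
clock: 12.25
position: [0.4644, -0.1942, 0.1865]
ee_rot: [2.061, 0.317, -2.044]
force: [0.8, 0.2, -2.1]
width: 0.454
t 12.25 pos [ 0.4644 -0.1942  0.1865] phi -72.23 F [ 0.8  0.2 -2.1] w 0.454 q [ 0.32  0.28 -0.03  1.92  0.01  0.93 -0.98]
shift [ 0.006  -0.4287 -0.2388] shift-if-turned [ 0.0065 -0.4905 -0.0167] turn [ 0.4742 -0.0082 -0.0032]
```

```bash
python3 -m handwheel '[[0.2,0,0,0,0.1,0,0],[0.2,0,0,0,0.1,0,0],[0.2,0,0,0,0.1,0,0],[0.2,0,0,0,0.1,0,0],[0.2,0,0,0,0.074,0,0],[0.2,0,-0.02,-0.001,0,0,0],[0.2,0,-0.035,-0.0012,0,0,0],[0.2,0,-0.04,-0.0014,0,0,0],[0.2,0,-0.04,-0.0014,0,0,0],[0.2,0,-0.04,-0.0014,0,0,0]]' 30
python3 -m handwheel '[[0.2,0,-0.04,-0.0014,0,0,0],[0.2,0,-0.04,-0.0014,0,0,0],[0.2,0,-0.04,-0.0014,0,0,0],[0.2,0,-0.04,-0.0014,0,0,0],[0.2,0,-0.04,-0.0014,0,0,0],[0.2,0,-0.04,-0.0014,0,0,0],[0.2,0,-0.04,-0.0014,0,0,0],[0.2,0,-0.03,-0.001,0,0,0],[0.2,0,0,0,0,0,0],[0.2,0,0,0,0,0,0]]' 30
python3 plan.py 0.561 0.287 0.017 -99.4
python3 - <<'E'
from h import *
im,P=cloud("top"); cv2.imwrite("pics/t3.png",im)
m=np.zeros(im.shape[:2],bool); m[125:180,374:440]=1
with np.errstate(invalid='ignore'): m&=P[...,2]>.112
r=cv2.minAreaRect((P[m][:,:2]*1000).astype(np.float32)); print("dial bar",m.sum(),r)
m=np.zeros(im.shape[:2],bool); m[188:236,350:422]=1
with np.errstate(invalid='ignore'): m&=(P[...,2]>.028)&(P[...,2]<.05)&(im.min(2)>120)
print("A",m.sum(),cv2.minAreaRect((P[m][:,:2]*1000).astype(np.float32)),np.median(P[m],0))
E
```

```text
clock: 13.25
position: [0.496, -0.0202, 0.1808]
ee_rot: [-2.135, 0.176, 2.137]
force: [1.1, 0.4, -2.5]
width: 0.457
clock: 14.25
position: [0.5567, 0.2827, 0.1802]
ee_rot: [-2.136, 0.175, 2.139]
force: [0.4, -1.3, -2.9]
width: 0.455
t 14.25 pos [0.5567 0.2827 0.1802] phi -99.27 F [ 0.4 -1.3 -2.9] w 0.455 q [-0.49  0.48 -0.1   1.62  0.05  1.04 -2.34]
shift [ 0.1632 -0.0051 -0.0038] shift-if-turned [ 0.1632 -0.0049 -0.0035] turn [ 0.0022  0.0015 -0.0014]
dial bar 93 ((649.8977661132812, -245.59519958496094), (14.821359634399414, 61.97230529785156), 55.764225006103516)
A 414 ((492.0456237792969, -180.15243530273438), (116.9668197631836, 276.6644287109375), 32.801570892333984) [ 0.46807193 -0.18195245  0.03827229]
```

View pics/t3.png

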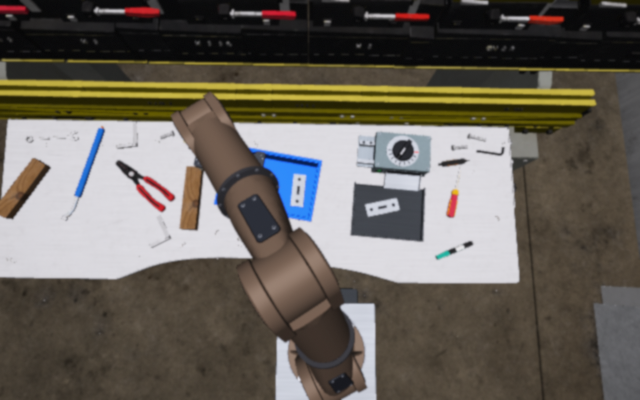

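The view shows the dial bar at 145.8° = click 6 exactly. A alone lies at px (382,208) and the tools are undisturbed. Lower B.

```bash
python3 -m handwheel '[[0.2,0.035,-0.005,-0.0035,0,0,0],[0.2,0.04,0,0,0,0,0],[0.2,0.035,0,0,0,0,0],[0.2,0.02,0,0,0,0,0],[0.2,0.012,0,0,0,0,0],[0.2,0.01,0,0,0,0,0],[0.2,0.006,0,0,0,0,0],[0.2,0.003,0,0,0,0,0],[0.2,0,0,0,0,0,0],[0.2,0,0,0,0,0,0]]' 30
python3 plan.py 0.561 0.287 0.016 -99.4
```

```text
clock: 15.3
position: [0.5623, 0.2872, 0.0213]
ee_rot: [-2.137, 0.174, 2.135]
force: [0.1, 0.4, -2.7]
width: 0.45
t 15.3 pos [0.5623 0.2872 0.0213] phi -99.35 F [ 0.1  0.4 -2.7] w 0.45 q [-0.5   0.67 -0.09  1.74  0.08  0.73 -2.36]
shift [0.0053 0.0004 0.0012] shift-if-turned [0.0053 0.0004 0.0012] turn [ 0.0008 -0.001   0.0008]
```

```bash
python3 -m handwheel '[[0.2,0.002,0,0,0,0,0],[0.2,0.002,0,0,0,0,0],[0.2,0.001,0,0,0,0,0],[0.2,0,0,0,0,0,0]]' 30
python3 plan.py 0.561 0.287 0.016 -99.4
python3 -m handwheel '[[0.62,0,0,0,0,0,0],[0.62,0,0,0,0,0,0],[0.62,0,0,0,0,0,0],[0.62,0,0,0,0,0,0],[0.62,-0.02,0,0,0,0,0],[0.62,-0.04,0,0,0,0,0],[0.62,-0.04,0,0,0,0,0],[0.62,-0.04,0,0,0,0,0],[0.62,-0.03,0,0,0,0,0],[0.62,0,0,0,0,0,0]]'
python3 plan.py 0.468 -0.184 0.18 13
```

```text
clock: 15.7
position: [0.5617, 0.2868, 0.0153]
ee_rot: [-2.136, 0.175, 2.137]
force: [0.5, -0.7, -2.2]
width: 0.459
t 15.7 pos [0.5617 0.2868 0.0153] phi -99.35 F [ 0.5 -0.7 -2.2] w 0.459 q [-0.5   0.68 -0.09  1.75  0.09  0.72 -2.37]
shift [-0.0007 -0.0001  0.0007] shift-if-turned [-0.0007 -0.0001  0.0007] turn [ 0.0008  0.0002 -0.0003]
clock: 16.7
position: [0.5642, 0.2883, 0.1907]
ee_rot: [-2.141, 0.17, 2.127]
force: [0.9, 0.6, -0.1]
width: 0.623
t 16.7 pos [0.5642 0.2883 0.1907] phi -99.36 F [ 0.9  0.6 -0.1] w 0.623 q [-0.49  0.48 -0.1   1.6   0.05  1.06 -2.34]
shift [0.008  0.4817 0.0181] shift-if-turned [ 0.0107 -0.2     0.4386] turn [-1.9611 -0.0095 -0.0027]
```

```bash
python3 -m handwheel '[[0.7,0,0.0402,0.0015,0,0,0],[0.7,0,0.0402,0.0015,0,0,0],[0.7,0,0.0402,0.0015,0,0,0],[0.7,0,0.0402,0.0015,0,0,0],[0.7,0,0.0402,0.0015,0,0,0],[0.7,0,0.0402,0.0015,0,0,0],[0.7,0,0.0402,0.0015,0,0,0],[0.7,0,0.0402,0.0015,0,0,0],[0.7,0,0.0402,0.0015,0,0,0],[0.7,0,0.0402,0.0015,0,0,0]]'
python3 -m handwheel '[[0.7,0,0.0402,0.0015,0,0,0],[0.7,0,0.0402,0.0015,0,0,0],[0.7,0,0,0,-0.13,0,0],[0.7,0,0,0,-0.13,0,0],[0.7,0,0,0,-0.13,0,0],[0.7,0,0,0,-0.13,0,0],[0.7,0,0,0,-0.13,0,0],[0.7,0,0,0,-0.13,0,0],[0.7,0,0,0,-0.13,0,0],[0.7,0,0,0,-0.13,0,0]]'
python3 -m handwheel '[[0.7,0,0,0,-0.13,0,0],[0.7,0,0,0,-0.13,0,0],[0.7,0,0,0,-0.13,0,0],[0.7,0,0,0,-0.13,0,0],[0.7,0,0,0,-0.13,0,0],[0.7,0,0,0,-0.13,0,0],[0.7,0,0,0,-0.13,0,0],[0.7,0,0,0,-0.01,0,0],[0.7,0,0,0,0,0,0],[0.7,0,0,0,0,0,0]]'
python3 - <<'E'
from h import *
P=np.load("pics/top0.npy")
im,P=cloud("top"); p=None
# A and B in tote, from current view
z=P[...,2]; im=im.astype(int)
def comp(r0,r1,c0,c1):
    m=np.zeros(z.shape,bool); m[r0:r1,c0:c1]=1
    with np.errstate(invalid='ignore'): m&=(z>.025)&(z<.05)&(im.min(2)>110)&(im[...,0]-im[...,2]<50)
    n,l,s,c=cv2.connectedComponentsWithStats(m.astype(np.uint8))
    for i in range(1,n):
        if s[i,4]>60: Q=P[l==i]; print(s[i].tolist(),Q.mean(0).round(4),cv2.minAreaRect((Q[:,:2]*1000).astype(np.float32)))
comp(145,220,215,325); comp(192,232,358,418)
E
python3 plan.py 0.468 -0.184 0.014 13
```

```text
clock: 17.7
position: [0.4808, -0.1088, 0.1851]
ee_rot: [-2.136, 0.175, 2.137]
force: [0.1, -0.2, 0.1]
width: 0.701
clock: 18.7
position: [0.4653, -0.1861, 0.185]
ee_rot: [1.695, 0.801, -1.696]
force: [0.1, -0.2, 0.6]
width: 0.701
clock: 19.7
position: [0.4655, -0.1862, 0.1853]
ee_rot: [1.043, 1.307, -1.044]
force: [-0.5, 0.2, 0.4]
width: 0.702
[235, 163, 18, 32, 367] [0.5598 0.2841 0.0387] ((560.3408813476562, 284.595703125), (41.24294662475586, 106.43698120117188), 81.72764587402344)
[291, 175, 14, 31, 349] [0.522  0.0987 0.0389] ((522.8998413085938, 98.70327758789062), (38.95293045043945, 107.54208374023438), 85.32537078857422)
[365, 200, 25, 17, 281] [ 0.4653 -0.169   0.038 ] ((465.78790283203125, -170.21841430664062), (42.909725189208984, 79.28772735595703), 12.849996566772461)
t 19.75 pos [ 0.4656 -0.1861  0.1854] phi 12.81 F [-0.  -1.2 -1. ] w 0.698 q [ 0.53  0.3  -0.33  1.9   0.12  0.96  0.38]
shift [ 0.1714  0.0028 -0.0015] shift-if-turned [ 0.1714  0.0028 -0.0015] turn [-0.0033 -0.      0.0001]
```

B lies flat at (560, 285) with top z 0.0387 ✓, and C has not moved. Pick A.

```bash
python3 -m handwheel '[[0.7,0.04,0.0028,-0.0015,0,0,0],[0.7,0.04,0,0,0,0,0],[0.7,0.04,0,0,0,0,0],[0.7,0.03,0,0,0,0,0],[0.7,0.016,0,0,0,0,0],[0.7,0.003,0,0,0,0,0],[0.4,0,0,0,0,0,0],[0.2,0,0,0,0,0,0],[0.2,0,0,0,0,0,0],[0.2,0,0,0,0,0,0]]' 15
python3 -m handwheel '[[0.2,0,0,0,0,0,0],[0.2,0,0,0,0,0,0],[0.2,0,0,0,0,0,0]]' 30
python3 plan.py 0.468 -0.184 0.014 13
```

```text
clock: 20.75
position: [0.4688, -0.1844, 0.0176]
ee_rot: [1.042, 1.305, -1.041]
force: [-0.7, -0.2, 6.2]
width: 0.454
clock: 21.05
position: [0.4689, -0.1844, 0.0176]
ee_rot: [1.042, 1.305, -1.041]
force: [-0.5, -0.0, 6.4]
width: 0.461
t 21.05 pos [ 0.4689 -0.1844  0.0176] phi 12.93 F [-0.5 -0.   6.4] w 0.461 q [ 0.46  0.54 -0.26  2.06  0.25  0.57  0.25]
shift [ 0.0036 -0.0008 -0.0006] shift-if-turned [ 0.0036 -0.0008 -0.0006] turn [-0.0013  0.0012 -0.0017]
```

```bash
python3 -m handwheel '[[0.2,-0.02,0,0,0,0,0],[0.2,-0.04,0,0,0,0,0],[0.2,-0.04,0,0,0,0,0],[0.2,-0.04,0,0,0,0,0],[0.2,-0.025,0,0,0,0,0],[0.2,0,0,0,-0.1,0,0],[0.2,0,0,0,-0.1,0,0],[0.2,0,0,0,-0.1,0,0],[0.2,0,0,0,-0.1,0,0],[0.2,0,0,0,-0.1,0,0]]' 30
python3 -m handwheel '[[0.2,0,0,0,-0.1,0,0],[0.2,0,0,0,-0.1,0,0],[0.2,0,0,0,-0.1,0,0],[0.2,0,0,0,-0.1,0,0],[0.2,0,0,0,-0.1,0,0],[0.2,0,0,0,-0.1,0,0],[0.2,0,0,0,-0.08,0,0],[0.2,0,0,0,0,0,0],[0.2,0,0,0,0,0,0]]' 30
python3 plan.py 0.547 0.203 0.18 80.6
```

```text
clock: 22.05
position: [0.4677, -0.1841, 0.1817]
ee_rot: [0.657, 1.469, -0.657]
force: [-0.1, -0.2, -1.5]
width: 0.455
clock: 22.95
position: [0.4678, -0.1842, 0.1816]
ee_rot: [0.132, 1.567, -0.132]
force: [-1.0, -0.2, -1.9]
width: 0.456
t 22.95 pos [ 0.4678 -0.1842  0.1816] phi 80.4 F [-1.  -0.2 -1.9] w 0.456 q [ 0.72  0.35 -0.58  1.89  0.23  0.97  1.45]
shift [0.0016 0.3949 0.0135] shift-if-turned [0.0016 0.3949 0.0149] turn [-0.0035 -0.0001  0.0001]
```

```bash
python3 -m handwheel '[[0.2,0,0.02,0.0007,0,0,0],[0.2,0,0.035,0.0013,0,0,0],[0.2,0,0.04,0.0015,0,0,0],[0.2,0,0.04,0.0015,0,0,0],[0.2,0,0.04,0.0015,0,0,0],[0.2,0,0.04,0.0015,0,0,0],[0.2,0,0.04,0.0015,0,0,0],[0.2,0,0.04,0.0015,0,0,0],[0.2,0,0.04,0.0015,0,0,0],[0.2,0,0.04,0.0015,0,0,0]]' 30
python3 -m handwheel '[[0.2,0,0.02,0.0007,0,0,0],[0.2,0,0,0,0,0,0],[0.2,0,0,0,0,0,0]]' 30
python3 plan.py 0.547 0.203 0.0186 80.6
```

```text
clock: 23.95
position: [0.5435, 0.185, 0.1816]
ee_rot: [0.131, 1.567, -0.132]
force: [0.6, -0.4, -1.7]
width: 0.458
clock: 24.25
position: [0.5471, 0.2031, 0.1812]
ee_rot: [0.129, 1.567, -0.131]
force: [0.8, -0.4, -2.5]
width: 0.457
t 24.25 pos [0.5471 0.2031 0.1812] phi 80.52 F [ 0.8 -0.4 -2.5] w 0.457 q [-0.    0.49 -0.64  1.7   0.33  1.06  0.66]
shift [ 1.626e-01  0.000e+00 -1.000e-04] shift-if-turned [ 1.626e-01 -1.000e-04 -1.000e-04] turn [-0.0014 -0.0004  0.0008]
```

```bash
python3 -m handwheel '[[0.2,0.03,0,0,0,0,0],[0.2,0.04,0,0,0,0,0],[0.2,0.035,0,0,0,0,0],[0.2,0.02,0,0,0,0,0],[0.2,0.015,0,0,0,0,0],[0.2,0.01,0,0,0,0,0],[0.2,0.006,0,0,0,0,0],[0.2,0.003,0,0,0,0,0],[0.2,0.002,0,0,0,0,0],[0.2,0,0,0,0,0,0]]' 30
python3 -m handwheel '[[0.2,0.001,0,0,0,0,0],[0.2,0,0,0,0,0,0],[0.2,0,0,0,0,0,0]]' 30
python3 plan.py 0.547 0.203 0.0186 80.6
```

```text
clock: 25.25
position: [0.5477, 0.2033, 0.0209]
ee_rot: [0.13, 1.566, -0.129]
force: [0.3, 1.0, -1.1]
width: 0.458
clock: 25.55
position: [0.5475, 0.2032, 0.0197]
ee_rot: [0.13, 1.567, -0.129]
force: [-0.2, 0.3, -1.7]
width: 0.455
t 25.55 pos [0.5475 0.2032 0.0197] phi 80.55 F [-0.2  0.3 -1.7] w 0.455 q [-0.08  0.68 -0.53  1.84  0.48  0.76  0.53]
shift [ 0.0011 -0.0003 -0.0005] shift-if-turned [ 0.0011 -0.0003 -0.0005] turn [-0.0008  0.0003 -0.0001]
```

```bash
python3 -m handwheel '[[0.6,0.001,0,0,0,0,0],[0.6,0,0,0,0,0,0],[0.6,0,0,0,0,0,0],[0.6,0,0,0,0,0,0],[0.6,-0.02,0,0,0,0,0],[0.6,-0.04,0,0,0,0,0],[0.6,-0.04,0,0,0,0,0],[0.6,-0.04,0,0,0,0,0],[0.6,-0.04,0,0,0,0,0],[0.6,0,0,0,0,0,0]]'
python3 -m handwheel '[[0.6,0,-0.03,0,0,0,0],[0.6,0,-0.04,0,0,0,0],[0.6,0,-0.04,0,0,0,0],[0.6,0,-0.04,0,0,0,0],[0.6,0,-0.04,0,0,0,0],[0.6,0,-0.04,0,0,0,0],[0.6,0,-0.04,0,0,0,0],[0.6,0,-0.04,0,0,0,0],[0.6,0,-0.03,0,0,0,0],[0.6,0,0,0,0,0,0]]'
python3 - <<'E'
from h import *
im,P=cloud("top"); cv2.imwrite("pics/end.png",im)
z=P[...,2]; ii=im.astype(int)
m=np.zeros(z.shape,bool); m[145:220,215:325]=1
with np.errstate(invalid='ignore'): m&=(z>.025)&(z<.05)&(ii.min(2)>110)&(ii[...,0]-ii[...,2]<50)
n,l,s,c=cv2.connectedComponentsWithStats(m.astype(np.uint8))
t=np.radians(-9.4); X=np.array([[np.cos(t),np.sin(t)],[-np.sin(t),np.cos(t)]])
for i in range(1,n):
    if s[i,4]>60:
        Q=P[l==i]; r=cv2.minAreaRect((Q[:,:2]*1000).astype(np.float32)); A=np.c_[Q[:,:2],np.ones(len(Q))]
        print(np.round(r[0],1),np.round(r[1],1),"tote xy",(X@(np.array(r[0])-[546,198])).round(1),"z",Q[:,2].mean().round(4),"slope",np.linalg.lstsq(A,Q[:,2],rcond=None)[0][:2].round(3))
m=np.zeros(z.shape,bool); m[125:180,374:440]=1
with np.errstate(invalid='ignore'): m&=(z>.112)&(z<.14)
print("dial",m.sum(),cv2.minAreaRect((P[m][:,:2]*1000).astype(np.float32)))
E
python3 plan.py 0.5 -0.15 0.17 80
```

```text
clock: 26.55
position: [0.5498, 0.2051, 0.2043]
ee_rot: [0.133, 1.559, -0.126]
force: [1.1, -0.2, 0.2]
width: 0.599
clock: 27.55
position: [0.4901, -0.1375, 0.1977]
ee_rot: [0.133, 1.568, -0.137]
force: [-0.8, 0.0, -0.1]
width: 0.602
[559.6 284.8] [ 41.2 106.5] tote xy [-0.7 87.8] z 0.0385 slope [0.004 0.049]
[548.  201.3] [ 40.6 106.3] tote xy [1.4 3.6] z 0.0387 slope [-0.003  0.012]
[522.8  98.6] [ 38.8 106. ] tote xy [  -6.7 -101.9] z 0.0391 slope [0.001 0.007]
dial 0 ((0.0, 0.0), (0.0, 0.0), 0.0)
t 27.6 pos [ 0.4907 -0.1346  0.1979] phi 80.3 F [ 0.8  0.9 -0.1] w 0.599 q [ 0.63  0.34 -0.6   1.85  0.23  1.02  1.34]
shift [ 0.0279 -0.0136  0.0118] shift-if-turned [ 0.0279 -0.0136  0.0118] turn [ 0.0052 -0.001   0.0007]
```

View pics/end.png

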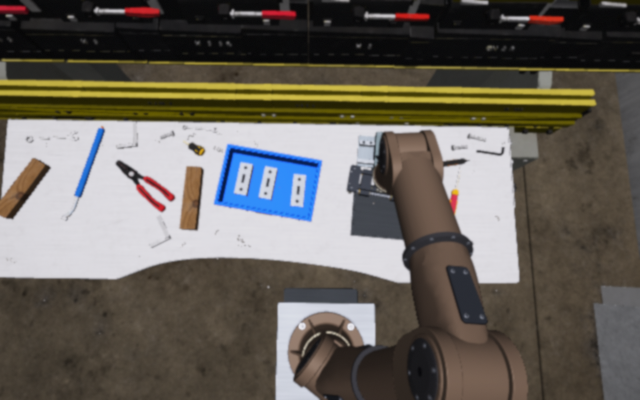

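The final view shows three parallel brackets in the tote at px (243,180), (268,184) and (298,190). The arm hides the dial, so I check it with the side camera's depth before handing in.

```bash
python3 - <<'E'
from h import *
im,P=cloud("side")
with np.errstate(invalid='ignore'): m=(P[...,2]>.119)&(P[...,2]<.135)&(np.hypot(P[...,0]-.65,P[...,1]+.246)<.045)
r=cv2.minAreaRect((P[m][:,:2]*1000).astype(np.float32)); print(m.sum(),r)
cv2.imwrite("pics/s_end.png",cv2.resize(im[180:290,340:460],None,fx=5,fy=5,interpolation=cv2.INTER_CUBIC))
o=observe(); print(o["force"].round(1),np.abs(o["dq"]).max().round(4))
E
```

```text
84 ((650.0784912109375, -246.77554321289062), (18.93937873840332, 60.32112121582031), 54.33662033081055)
[ 0.2  1.1 -0.2] 0.0306
```

View pics/s_end.png

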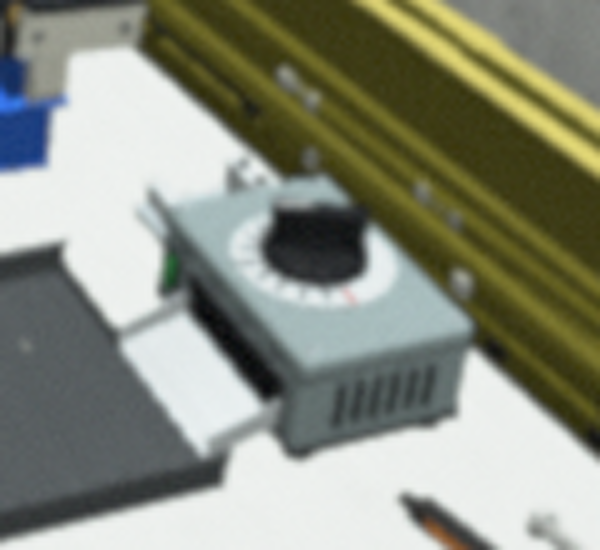

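The side view shows the dial knob at (320,230) untouched, its bar at 144.3° against 145.7° for click 6, and the tray empty. Hand in.

```bash
python3 -m handwheel '[[0.6,0,0,0,0,0,0],[0.6,0,0,0,0,0,0]]' && python3 -c "from cell import *; print(sign_off())"
```

```text
clock: 27.85
position: [0.4918, -0.1308, 0.1985]
ee_rot: [0.128, 1.567, -0.127]
force: [0.3, 1.0, 0.9]
width: 0.605
the job is handed in; nothing more can be done
None
```

I turned the dial from click 5 back to its first mark, then clockwise six clicks. I then laid brackets B and A in the tote beside C. I handed the job in at 27.9 s; sign-off reports no verdict.

**Dial:** After release the knob's bar measured 145.8° from above, and click 6 should read 145.7°. At the end the side camera gave 144.3°, well inside the 6.9° tolerance. At the first mark the gripper hid the pointer. That step rests on the tool having turned a full 100.9° with a steady grip on the bar.

**Brackets:** All three tops measured about 0.039 m, as for brackets lying flat on the tote floor. Their centres in the tote frame are well inside the limits:

| Bracket | x (mm) | y (mm) |
|---|---|---|
| A | 1 | 4 |
| B | -1 | 88 |
| C | -7 | -102 |

B's fitted slope came out at 0.05, against at most about 0.01 for the others. I think that is side-wall pixels rather than real tilt, and it is under the 0.12 limit either way.

**Surroundings:** The arm ended clear of everything. None of the tools visible in the pictures looked moved, but I judged that by eye and did not measure it. In the last top view the arm hid the teal marker and part of the red screwdriver. Both looked undisturbed in the mid-run view.

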